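Load the fresh cell into the stock-room work lamp

ROBOT

A 6-joint arm with a two-finger parallel gripper is mounted at the origin on a cart in front of the work surface, level with it; the furniture and walls round the work are solid. World frame = base frame: x ahead of the robot, y to its left, z up, the work surface at z = 0. Lengths are in mm, angles in rad, forces in N, time in s.
With the tool pointing down it reaches from about 350 to 775 mm from the base axis. Payload 7.3 kg.
Tool frame: the origin (TCP) lies midway between the tips of the shut fingers; the grasp point (between the pads) lies 19 mm behind it; z points along the fingers, y is the line along which they close (so a half turn about z gives the same grasp; the last joint's range is limited). The gripper opens to 92 mm and grips with 3 to 60 N. Pads are 19 mm wide; open, the fingers measure 130 mm over their backs; the gripper's body (75 mm by 190 mm) begins 47 mm behind the grasp point.
Start: joints at [-1.401, 0.342, 1.524, -0, 1.275, -0.146], TCP at [163.075, -499.05, 226.741] pointing down, gripper open.
Joint ranges: [-2.53, 2.53], [-0.77, 2.02], [0.04, 2.7], [-1, 4.14], [0.28, 2.66], [-3.11, 3.11]. Speed limits (rad/s): [2.57, 2.57, 3.14, 3.14, 3.14, 3.14].

INTERFACE

Orientations are given as [roll, pitch, yaw] about the fixed x, y, z axes, in that order (R = Rz(yaw) Ry(pitch) Rx(roll)).
In Python, from plant import bot gives the robot as it stands. The module is installed in compiled form; this text tells all that it offers.
- The arm moves only by the shell command python3 -m crank 'ROWS' [OPENING]. ROWS is JSON, a list of rows, each a list of 6 numbers: the shift along the tool's x, y, z in m, then the turn, a rotation vector about the tool's x, y, z in rad. In form: [[dx, dy, dz, wx, wy, wz], ...]. A call has 1 to 5 rows; each row shifts and turns the commanded pose from where the row before left it, along the tool's axes as they then stand; what a row does not reach is not made up. A row lasts 1/8 s, in which the tool goes at most 62.5 mm and 10.7 degrees, less where a joint would pass 70% of its speed; a pose out of reach is approached as far as the arm can. A call is refused whole if a number of a shift passes 0.0625 or a number of a turn 0.188, either way. A call with a gripper value outside its range is refused whole. OPENING is the opening in per cent of the stroke, from 0 (shut) to 100 (fully open), set as the call begins (- or left out, the last holds). The fingers move at their own pace and stop on an object; the grip force is fixed at half the most. Time passes only in rows, so rows that do not move let the fingers close. It gives the time, the measured TCP pose, the force, the opening and the grip force at its end, in the units of the state.
- bot.get_obs(): the state, without advancing time (a new reading comes with each control period).
- bot.capture(name): name is "scene" or "top"; returns a dict with "color" (400x640x3 uint8, blue, green, red), "fov_y" (degrees; the focal length in pixels is half the picture's height over the tangent of half this angle, whatever the lens; pixels are square), "cx", "cy" (the principal point, pixels), "extrinsics" (4x4, takes a point from world to camera coordinates). Camera axes: x right, y up, looking along -z (the intrinsics and any distortion apply to the point x, -y, -z); pixel columns grow to the right and rows downward; lengths in mm; the calibration is good to about 2 mm. A picture is of the moment at which its call begins. There is no depth.
- bot.close_job(): hands the job in; it is judged then, once.
The state is a dict: "time": time; "joint_positions": joint angles; "dq": joint speeds; "tau": joint torques, N m; "tool_pos": TCP position; "tcp_rot": TCP orientation; "contact_force": force on the tool from outside, world axes, zero at the start; "moment": the same for the moment, N m; "grip_width": finger opening in mm; "finger_force": force on a finger pad.
Only numpy, scipy, OpenCV 4.12 (cv2) and the standard library are available. Lean on these libraries where they do the work, as an engineer would, in place of code of your own. Each camera call takes 0.05 s, during which the arm holds its last target. There are 200 camera calls.

TASK

Fit the fresh orange battery cell from the spare rack into the open battery bay of the yellow work lamp: press its flat base back against the coil spring, lower it level into the bay so that its brass nose passes the retaining lip, and let the spring push the nose home under the lip. Leave the spent black cell lying in the rack, and let go of the lamp's cell when it is in.

Things in the scene. Friction and masses are not known exactly. Their poses are not given: they have to be found in the camera images.
- lamp: Yellow work lamp on its back, fixed, 56x174x66 mm. Origin on the table under the bay's middle; y along the bay to the black lens, z up. Cell home: nose to +y, barrel middle at x 0, y 0, z 33 mm, in V saddles at y 21 (40 wide) and -21 (22 wide, fits between fingers), base 6 thick. End wall at y 44, 46 high; steel lip on it, 22 wide, juts back to y 37, z 42.5 to 46. Spring housing at y -62 to -96, 66 high.
- spring_plate (a joint): Steel plate on a coil spring at the bay's -y end (lamp frame), 26 mm wide, 22 to 68 mm above the table. 0 = relaxed, face at lamp y -26 mm; grows as it is pushed to -y, stop at 0.026 m. Force 1.5 N at 0, plus 0.3 N per mm. A cell that is home holds it at 0.006; the nose clears the lip on the way down only while it is at 0.013 or more.
- orange_cell_center (a point): Middle of the fresh cell's barrel, on its axis. Orange barrel 26 mm dia, 64 long; y is the axis: flat base at y -32, brass nose (14 dia) from y 32 to 44 mm; 110 g. Lies level in a grey rack, axis 33 mm above the table, nose to world +y within 25 degrees; V saddles 22 wide at y +-22 leave its sides free, base 5 thick. It may roll about its axis.
- black_cell_center (a point): Middle of the spent cell's barrel, on its axis: same shape and size, black barrel. It lies parallel to the orange cell in the rack's other bay, 100 mm beside it (nearer or farther). It stays there.
There are look-alikes about, which are no part of the job. Of the things like the part that bears orange_cell_center, leave any that is blue or green; of the rest the smaller one is meant.

How it is judged:
By the outcome, as a careful person would: the job done as asked, in the order asked, and still so for the second after the job is handed in, with the robot touching nothing.
It also fails if it takes over 40 s, if anything falls off the work surface, if the arm or the gripper's body presses on something with over 40 N, if the wrist force passes 120 N, or if a joint passes its speed limit or range.

## Working session

There is one attempt and no reset: what is moved stays moved. The work goes in short steps, Python scripts to look and compute and a shell command to move; the robot and the scene stay as the last step left them, time stands still between calls to the robot, and variables do not carry over. Pictures are saved under pics/ and viewed, at most 10 in all, crops included, and the job is handed in when it is done.

```bash
mkdir -p pics
cat > h.py <<'E'
import numpy as np,cv2
from plant import bot
def cap(n):
    c=bot.capture(n); return c
def K(c):
    f=200/np.tan(np.radians(c['fov_y'])/2); return f
def ray(c,u,v):
    E=np.array(c['extrinsics']);f=K(c);R=E[:3,:3];t=E[:3,3]
    d=np.array([(u-c['cx'])/f,-(v-c['cy'])/f,-1.]);return -R.T@t,R.T@d
def onz(c,u,v,z):
    o,d=ray(c,u,v);return o+d*(z-o[2])/d[2]
def proj(c,p):
    E=np.array(c['extrinsics']);q=E[:3,:3]@np.array(p)+E[:3,3];f=K(c)
    return c['cx']-f*q[0]/q[2],c['cy']+f*q[1]/q[2]
E
python3 - <<'E'
from h import *
for n in('scene','top'):
    c=cap(n);cv2.imwrite(f'pics/{n}0.png',c['color']);print(n,c['fov_y'],c['cx'],c['cy'],{k:v for k,v in c.items() if k not in('color','fov_y','cx','cy')})
o=bot.get_obs();print(o)
E
```

```text
scene 52.77347392600105 318.9569895604711 195.45145298021555 {'extrinsics': array([[-5.23234822e-01, -8.52127024e-01,  1.02399181e-02,
         3.42258647e+02],
       [ 5.54179487e-01, -3.31107535e-01,  7.63709956e-01,
        -3.13073680e+02],
       [-6.47387378e-01,  4.05274395e-01,  6.45478309e-01,
        -7.42145038e+02],
       [ 0.00000000e+00,  0.00000000e+00,  0.00000000e+00,
         1.00000000e+00]])}
top 54.07408540268037 321.36448370292476 202.10842635523187 {'extrinsics': array([[ 2.53453121e-02, -9.99379653e-01,  2.44525025e-02,
         4.76233997e+01],
       [ 9.96152820e-01,  2.73009478e-02,  8.32719522e-02,
        -5.32302257e+02],
       [-8.38878712e-02,  2.22478756e-02,  9.96226810e-01,
        -8.76229043e+02],
       [ 0.00000000e+00,  0.00000000e+00,  0.00000000e+00,
         1.00000000e+00]])}
{'time': 0.1, 'joint_positions': array([-1.40100000e+00,  3.42646257e-01,  1.52490532e+00, -2.98274692e-05,
        1.27537131e+00, -1.45949048e-01]), 'dq': array([ 0.00059245, -0.00173926, -0.00087347, -0.001018  , -0.00016047,
       -0.0016702 ]), 'tau': array([ 7.39341267e-04, -4.32005489e+01, -2.44695157e+01,  7.18560931e-02,
        5.26295824e-02, -4.97300948e-05]), 'tool_pos': array([ 163.00406192, -498.68747687,  226.12361543]), 'tcp_rot': array([-3.14027241e+00, -1.65238251e-04,  3.15753966e-01]), 'contact_force': array([ 0.39092076,  0.07933509, -0.41777289]), 'moment': array([ 0.02791653, -0.01671924,  0.06793254]), 'finger_force': 0.0, 'grip_width': 91.89021092126791}
```

View pics/scene0.png

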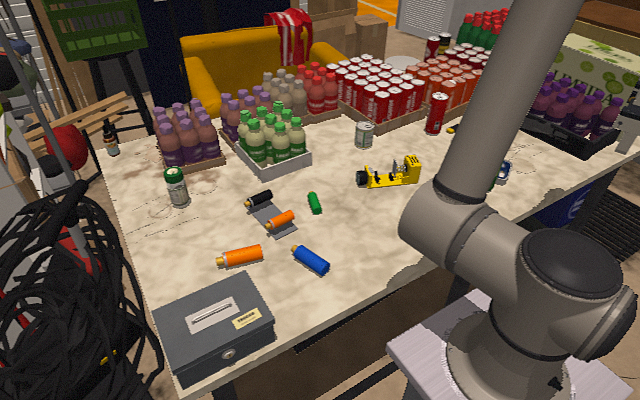

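View pics/top0.png

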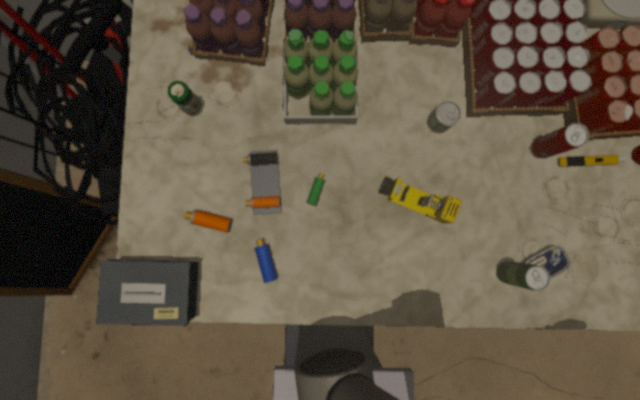

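The scene view shows the rack with the small orange cell at (280,221) and the black cell at (258,198), and the lamp at (392,175). In the top view the orange cell is at (265,202) with its nose left. The lamp runs from its lens (386,186) to its housing (450,208).

Run:
```python
from h import *
t=cv2.imread('pics/top0.png');s=cv2.imread('pics/scene0.png')
a=cv2.resize(t[170:230,370:470],None,fx=4,fy=4,interpolation=cv2.INTER_NEAREST)
b=cv2.resize(t[145:220,235:335],None,fx=4,fy=4,interpolation=cv2.INTER_NEAREST)[:240+60]
d=cv2.resize(s[145:195,350:430],None,fx=5,fy=5,interpolation=cv2.INTER_NEAREST)
e=cv2.resize(s[185:245,235:315],None,fx=5,fy=5,interpolation=cv2.INTER_NEAREST)
im=np.zeros((600,800,3),np.uint8);im[:240,:400]=a;im[:300,400:]=b;im[300:550,:400]=d;im[300:600,400:]=e
cv2.imwrite('pics/z.png',im)
C={n:cap(n) for n in('top','scene')}
import pickle;pickle.dump(C,open('C.pkl','wb'))
for n,roi in(('top',(245,150,290,215)),('scene',(255,200,300,240))):
    c=C[n];h=cv2.cvtColor(c['color'],cv2.COLOR_BGR2HSV).astype(int)
    m=((h[...,0]>=3)&(h[...,0]<=28)&(h[...,1]>150)&(h[...,2]>90)).astype(np.uint8)
    x0,y0,x1,y1=roi;M=np.zeros_like(m);M[y0:y1,x0:x1]=m[y0:y1,x0:x1]
    k,l,st,ce=cv2.connectedComponentsWithStats(M)
    for i in range(1,k):
        if st[i,4]>15:
            pts=np.argwhere(l==i)[:,::-1].astype(np.float32);print(n,st[i],ce[i],cv2.minAreaRect(pts),[onz(c,*p,38).round(1) for p in cv2.boxPoints(cv2.minAreaRect(pts))])
c=C['top'];h=cv2.cvtColor(c['color'],cv2.COLOR_BGR2HSV).astype(int)
m=((h[...,0]>=20)&(h[...,0]<=34)&(h[...,1]>150)&(h[...,2]>100)).astype(np.uint8)
M=np.zeros_like(m);M[170:230,375:470]=m[170:230,375:470]
pts=np.argwhere(M>0)[:,::-1].astype(np.float32);r=cv2.minAreaRect(pts);print('lamp',r,cv2.boxPoints(r).round(1).tolist())
```

```text
top [253 197  27  11 262] [265.63358779 201.76717557] ((266.0, 202.0), (10.0, 26.0), 90.0) [array([536.8, 215.6,  38. ]), array([538.4, 157.4,  38. ]), array([515.9, 156.7,  38. ]), array([514.3, 214.7,  38. ])]
scene [271 210  23  18 224] [282.68303571 218.07142857] ((282.8999938964844, 217.80001831054688), (10.28591251373291, 22.360679626464844), 63.43495178222656) [array([538. , 209.8,  38. ]), array([545. , 150.8,  38. ]), array([509.8, 157.1,  38. ]), array([503.9, 214.6,  38. ])]
scene [265 220   8  10  46] [268.76086957 225.32608696] ((268.2000427246094, 225.40003967285156), (9.838699340820312, 6.260990142822266), 63.43495178222656) [array([534. , 231.6,  38. ]), array([535.8, 215.7,  38. ]), array([503.4, 220.1,  38. ]), array([501.8, 235.6,  38. ])]
lamp ((423.50067138671875, 200.22024536132812), (71.54508972167969, 25.89322280883789), 19.79887580871582) [[385.5, 200.3000030517578], [394.20001220703125, 175.89999389648438], [461.5, 200.1999969482422], [452.79998779296875, 224.5]]
```

View pics/z.png

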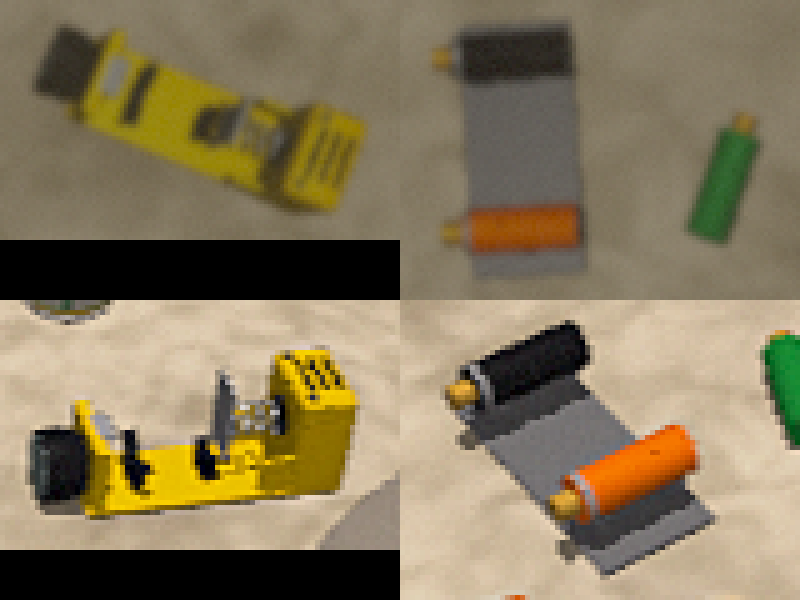

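The zoom shows the orange cell's nose at top (244.8,203) and base at about (279.8,201). On the lamp, the end wall with its steel lip is at about (394,188) and the housing's back edge is at about (457,212).

```bash
cat > m.py <<'E'
from h import *;import pickle
C=pickle.load(open('C.pkl','rb'));T,S=C['top'],C['scene']
tp=lambda X,Y:(370+X/4-.5,170+Y/4-.5)
tq=lambda X,Y:(235+(X-400)/4-.5,145+Y/4-.5)
sp=lambda X,Y:(350+X/5-.5,145+(Y-300)/5-.5)
sq=lambda X,Y:(235+(X-400)/5-.5,185+(Y-300)/5-.5)
def tri(a,b):
    o1,d1=ray(T,*a);o2,d2=ray(S,*b);A=np.c_[d1,-d2];k=np.linalg.lstsq(A,o2-o1,rcond=None)[0]
    p=o1+k[0]*d1;q=o2+k[1]*d2;return ((p+q)/2).round(1),np.linalg.norm(p-q).round(1)
E
python3 - <<'E'
from m import *
P=lambda l,c,p,z:print(l,onz(c,*p,z).round(1))
for l,p,q in(('nose',tq(442,233),sq(552,505)),('base',tq(581,227),sq(683,450)),('bnose',tq(433,58),sq(450,393))):
    P(l+' T',T,p,33);P(l+' S',S,q,33);print(tri(p,q))
print('lamp top')
for l,p,z in(('hf+',tp(310,102),66),('hb+',tp(367,128),66),('hb-',tp(334,212),66),('wall+',tp(118,32),46),('wall-',tp(80,118),46),('lip+',tp(125,62),46),('lip-',tp(112,98),46)):P(l,T,p,z)
print('lamp scene')
for l,p,z in(('h1',sp(275,352),66),('h2',sp(328,350),66),('h3',sp(357,403),66),('h4',sp(305,407),66),('wall+',sp(80,402),46),('platetop',sp(220,372),68),('platetopR',sp(234,395),68),('base wall- corner',sp(97,517),0),('base hb-',sp(338,492),0)):P(l,S,p,z)
E
```

```text
nose T [523.7 233.7  33. ]
nose S [527.1 230.8  33. ]
(array([523.2, 232.7,  37.3]), np.float64(0.7))
base T [529.3 155.8  33. ]
base S [528.9 158.3  33. ]
(array([529.9, 156.8,  31.3]), np.float64(1.9))
bnose T [623.2 243.   33. ]
bnose S [627.6 239.9  33. ]
(array([622.2, 241.9,  38. ]), np.float64(0.4))
lamp top
hf+ [ 550.4 -213.1   66. ]
hb+ [ 536.9 -244.6   66. ]
hb- [ 490.3 -226.2   66. ]
wall+ [ 589.2 -111.2   46. ]
wall- [540.  -90.2  46. ]
lip+ [ 572.3 -115.3   46. ]
lip- [ 551.7 -108.1   46. ]
lamp scene
h1 [ 550.1 -220.5   66. ]
h2 [ 536.2 -247.8   66. ]
h3 [ 489.1 -226.7   66. ]
h4 [ 500.9 -199.5   66. ]
wall+ [ 589.3 -114.1   46. ]
platetop [ 548.6 -178.7   68. ]
platetopR [ 527.6 -171.2   68. ]
base wall- corner [544.8 -97.8   0. ]
base hb- [ 492.2 -230.3    0. ]
```

```bash
python3 -m crank '[[0.05,-0.025,0,0,0,0],[0.05,-0.025,0,0,0,0],[0.05,-0.025,0,0,0,0],[0.05,-0.025,0,0,0,0],[0.05,-0.025,0,0,0,0]]' 100
python3 -m crank '[[0.031,-0.0415,0,0,0,0],[0.031,-0.0415,0,0,0,0],[0.031,-0.0415,0,0,0,0],[0.031,-0.0415,0,0,0,0],[0.031,-0.0415,0,0,0,0]]'
python3 -m crank '[[0.031,-0.0415,0,0,0,0],[0.031,-0.0415,0,0,0,0],[0.031,-0.0415,0,0,0,0],[0.031,-0.0415,0,0,0,0],[0.031,-0.0415,0,0,0,0]]'
python3 -m crank '[[0,0,0.02,0,0,-0.165],[0,0,0.02,0,0,-0.165],[0,0,0.02,0,0,-0.165],[0,0,0.02,0,0,-0.165]]'
python3 -m crank '[[0,0,0,0,0,-0.165],[0,0,0,0,0,-0.165],[0,0,0,0,0,-0.165],[0,0,0,0,0,-0.165],[0,0,0,0,0,0]]'
```

```text
time: 0.82
tool_pos: [362.9, -301.2, 226.7]
tcp_rot: [3.141, -0.0, 0.316]
contact_force: [-0.2, -1.1, 0.6]
grip_width: 91.6
finger_force: 0.0
time: 1.45
tool_pos: [445.1, -55.6, 226.8]
tcp_rot: [3.141, -0.0, 0.316]
contact_force: [1.2, -1.1, 0.5]
grip_width: 91.8
finger_force: 0.0
time: 2.08
tool_pos: [528.0, 189.9, 226.5]
tcp_rot: [3.141, 0.0, 0.316]
contact_force: [1.1, -0.3, -0.8]
grip_width: 91.3
finger_force: 0.0
time: 2.58
tool_pos: [527.5, 188.2, 145.8]
tcp_rot: [-3.141, 0.0, 0.981]
contact_force: [0.7, 0.6, 0.4]
grip_width: 92.0
finger_force: 0.0
time: 3.2
tool_pos: [527.6, 188.1, 146.5]
tcp_rot: [-3.141, 0.0, 1.634]
contact_force: [-0.2, -0.0, 0.0]
grip_width: 91.3
finger_force: 0.0
```

```bash
python3 -m crank '[[0,0,0.04,0,0,0],[0,0,0.04,0,0,0],[0,0,0.03,0,0,0],[0,0,0.02,0,0,0],[0,0,0,0,0,0]]'
python3 -c "
from h import *
c=cap('scene');a=cv2.resize(c['color'][160:250,210:310],None,fx=4,fy=4,interpolation=2)
c=cap('top');b=cv2.resize(c['color'][140:230,215:315],None,fx=4,fy=4,interpolation=2)
cv2.imwrite('pics/g.png',np.hstack([a,b]))"
```

```text
time: 3.82
tool_pos: [526.5, 187.9, 15.2]
tcp_rot: [-3.138, 0.001, 1.633]
contact_force: [0.3, 0.3, 0.2]
grip_width: 91.5
finger_force: 0.0
```

View pics/g.png

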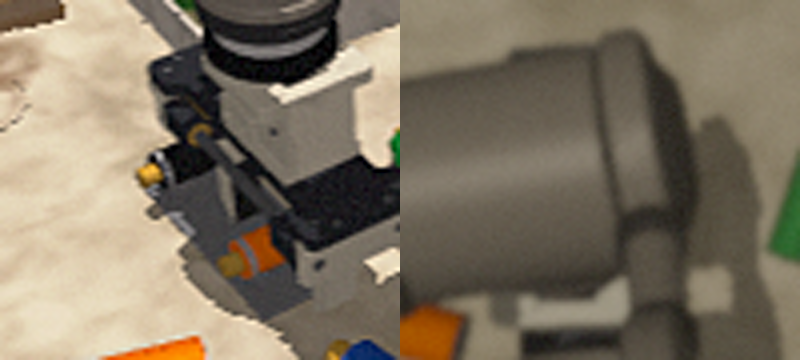

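The scene crop shows the open fingers on either side of the orange cell, with its nose at crop (230,265) and the black cell clear. I'm closing the gripper.

```bash
python3 -m crank '[[0,0,0,0,0,0],[0,0,0,0,0,0],[0,0,0,0,0,0],[0,0,0,0,0,0],[0,0,0,0,0,0]]' 0
python3 -m crank '[[0,0,0,0,0,0],[0,0,0,0,0,0],[0,0,0,0,0,0]]'
```

```text
time: 4.55
tool_pos: [527.7, 188.2, 16.7]
tcp_rot: [3.142, 0.0, 1.636]
contact_force: [-0.4, -0.1, -0.8]
grip_width: 46.4
finger_force: 0.0
time: 4.92
tool_pos: [526.1, 188.0, 16.5]
tcp_rot: [-3.138, 0.0, 1.636]
contact_force: [-4.8, -0.4, 3.2]
grip_width: 25.5
finger_force: 29.9
```

```bash
python3 -m crank '[[0,0,-0.01,0,0,0],[0,0,-0.03,0,0,0],[0,0,-0.05,0,0,0],[0,0,-0.04,0,0,0],[0,0,-0.02,0,0,0]]'
python3 -m crank '[[-0.04,0.001,0,0,0,0],[-0.04,0.001,0,0,0,0],[-0.04,0.001,0,0,0,0],[-0.04,0.001,0,0,0,0]]'
python3 -m crank '[[-0.04,0.001,0,0,0,0],[-0.04,0.001,0,0,0,0],[-0.04,0.001,0,0,0,0],[-0.04,0.001,0,0,0,0]]'
python3 -m crank '[[0,0,0.02,0,0,0.15],[0,0,0.02,0,0,0.15],[0,0,0.02,0,0,0.15],[0,0,0.01,0,0,0],[0,0,0,0,0,0]]'
python3 -c "
from h import *
c=cap('scene');a=cv2.resize(c['color'][120:210,335:435],None,fx=6,fy=6,interpolation=2)
c=cap('top');b=c['color'];import pickle
cv2.imwrite('pics/l1.png',a);cv2.imwrite('pics/l1t.png',b)"
```

```text
time: 5.55
tool_pos: [529.0, 188.4, 170.0]
tcp_rot: [3.136, -0.001, 1.636]
contact_force: [0.8, 0.2, -1.9]
grip_width: 25.5
finger_force: 29.8
time: 6.05
tool_pos: [542.5, 27.4, 167.4]
tcp_rot: [3.14, 0.0, 1.636]
contact_force: [0.1, -0.6, -0.8]
grip_width: 25.1
finger_force: 29.9
time: 6.55
tool_pos: [556.8, -132.2, 167.4]
tcp_rot: [3.14, 0.001, 1.636]
contact_force: [0.1, 0.1, -0.9]
grip_width: 25.1
finger_force: 29.9
time: 7.18
tool_pos: [556.4, -130.6, 96.6]
tcp_rot: [-3.141, 0.0, 1.189]
contact_force: [-1.0, 1.0, -0.6]
grip_width: 25.4
finger_force: 29.8
```

View pics/l1.png

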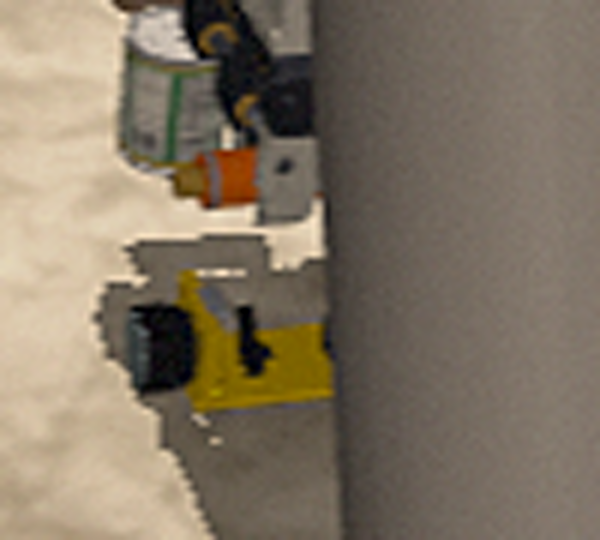

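The crop shows the held cell level, with its nose tip at scene pixel (363.5,149.7). The lamp's end wall and lip are below it; the arm hides the housing.

Run:
```python
from h import *
import pickle
S=pickle.load(open('C.pkl','rb'))['scene'];T=pickle.load(open('C.pkl','rb'))['top']
print(onz(S,363.5,149.7,113).round(1), 'expected',(572.9,-89.8))
print('proj scene exp nose',proj(S,(572.9,-89.8,113)),'top',proj(T,(572.9,-89.8,113)))
t=cv2.imread('pics/l1t.png');h=cv2.cvtColor(t,cv2.COLOR_BGR2HSV).astype(int)
# crisp lamp lens/yellow outline, lens axis from the first top picture
t0=T['color'];g=cv2.cvtColor(t0,cv2.COLOR_BGR2HSV).astype(int)
for nm,C,roi in(('top',T,(370,165,470,230)),('scene',S,(350,140,430,200))):
    g=cv2.cvtColor(C['color'],cv2.COLOR_BGR2HSV).astype(int);x0,y0,x1,y1=roi
    m=((g[...,0]>=18)&(g[...,0]<=36)&(g[...,1]>170)&(g[...,2]>70)).astype(np.uint8);M=np.zeros_like(m);M[y0:y1,x0:x1]=m[y0:y1,x0:x1]
    cs,_=cv2.findContours(M,cv2.RETR_EXTERNAL,cv2.CHAIN_APPROX_NONE);k=max(cs,key=cv2.contourArea)
    print(nm,cv2.approxPolyDP(cv2.convexHull(k),1.5,True)[:,0].tolist())
# predicted lamp points for the current estimate
th=np.radians(-22);X=np.array([np.cos(th),np.sin(th)]);Y=np.array([-np.sin(th),np.cos(th)]);O=np.array([548.5,-149.5])
for nm,p in(('hb+',(24,-96,66)),('hb-',(-24,-96,66)),('hf+',(24,-62,66)),('lip+',(11,37,46)),('lip-',(-11,37,46)),('plate+',(13,-26,68)),('plate-',(-13,-26,68))):
    w=np.r_[O+X*p[0]+Y*p[1],p[2]];print(nm,w.round(1),np.round(proj(T,w),1),np.round(proj(S,w),1))
cv2.imwrite('pics/l2.png',np.hstack([cv2.resize(t0[170:230,375:465],None,fx=8,fy=8,interpolation=2)[:,:][:480,:720]]))
cv2.imwrite('pics/l3.png',cv2.resize(t[160:230,360:470],None,fx=7,fy=7,interpolation=2))
```

```text
[576.  -90.6 113. ] expected (572.9, -89.8)
proj scene exp nose (np.float64(363.96127260141543), np.float64(150.34497380418154)) top (np.float64(395.84667143811225), np.float64(180.26635731583653))
top [[436, 218], [388, 198], [396, 180], [399, 178], [428, 194], [435, 209]]
scene [[420, 163], [417, 182], [368, 188], [366, 185], [365, 165], [408, 155], [415, 155]]
hb+ [ 534.8 -247.5   66. ] [462.6 202.5] [415.3 154.8]
hb- [ 490.3 -229.5   66. ] [454.5 222.5] [421.4 164.6]
hf+ [ 547.5 -216.    66. ] [448.3 196.3] [403.9 155.8]
lip+ [ 572.6 -119.3   46. ] [402.5 184.9] [370.6 167.4]
lip- [ 552.2 -111.1   46. ] [398.8 193.8] [372.6 172. ]
plate+ [ 550.8 -178.5   68. ] [431.6 194.3] [392.9 158.5]
plate- [ 526.7 -168.7   68. ] [427.2 205.1] [395.8 163.9]
```

View pics/l2.png

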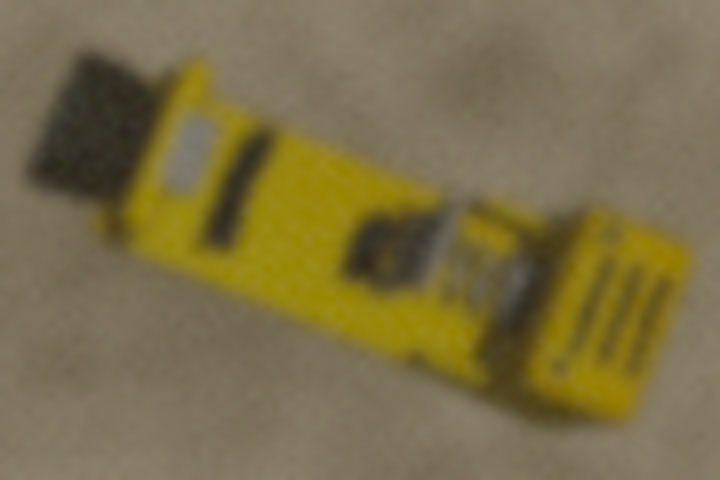

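View pics/l3.png

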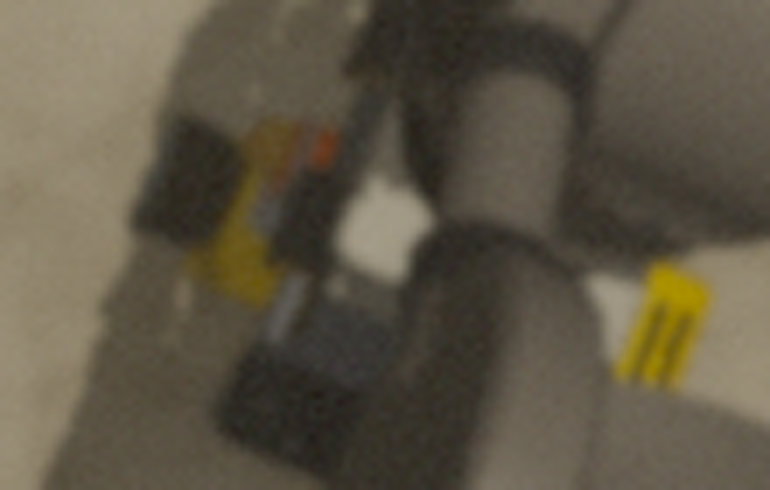

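The clean top crop puts the lip's rear edge at (401.8,184.8) to (399.5,193.5) and the plate's top at (431.4,195.1) to (427.6,203.9). Both are within 1 px of what my lamp pose predicts: origin (548.5,-149.5), yaw -22°. I'm lowering in front of the plate, then pressing back.

```bash
python3 -m crank '[[0,0,0.02,0,0,0],[0,0,0.02,0,0,0],[0,0,0.012,0,0,0],[0,0,0,0,0,0],[0,0,0,0,0,0]]'
python3 -m crank '[[-0.008,0,0,0,0,0],[-0.004,0,0,0,0,0],[0,0,0,0,0,0]]'
for i in 1 2 3 4; do python3 -m crank '[[-0.002,0,0,0,0,0],[0,0,0,0,0,0]]' | grep -E 'pos|contact'; done
python3 -m crank '[[-0.003,0,0,0,0,0],[-0.003,0,0,0,0,0],[0,0,0,0,0,0]]'
```

```text
time: 7.9
tool_pos: [557.0, -130.9, 45.6]
tcp_rot: [3.14, 0.0, 1.186]
contact_force: [-0.3, -0.8, -1.7]
grip_width: 25.0
finger_force: 29.8
time: 8.28
tool_pos: [551.9, -142.3, 45.0]
tcp_rot: [3.141, 0.0, 1.185]
contact_force: [-0.8, 0.3, -1.8]
grip_width: 25.1
finger_force: 29.8
tool_pos: [551.1, -143.7, 44.7]
contact_force: [-0.4, 0.4, -0.7]
tool_pos: [550.4, -145.6, 44.7]
contact_force: [-0.5, 1.5, -0.5]
tool_pos: [549.7, -147.2, 44.7]
contact_force: [0.6, 1.8, -1.6]
tool_pos: [549.0, -149.2, 44.7]
contact_force: [1.1, 1.9, -1.5]
time: 9.65
tool_pos: [546.7, -154.9, 44.7]
tcp_rot: [3.141, -0.0, 1.185]
contact_force: [1.5, 3.4, -1.7]
grip_width: 25.0
finger_force: 29.8
```

```bash
python3 -m crank '[[-0.003,0,0,0,0,0],[-0.003,0,0,0,0,0],[0,0,0,0,0,0]]'
python3 - <<'E'
from h import *
F=[];P=[]
for i in range(10):
    c=cap('scene' if i else 'top');o=bot.get_obs();F.append(o['contact_force']);P.append(o['tool_pos'])
    if i==0:t=c['color']
f=np.mean(F,0);p=np.mean(P,0);d=p[:2]-[548.5,-149.5];print(f,p,'lamp x,y',d@[.927,-.375],d@[.375,.927],'Fy',f[:2]@[.375,.927])
a=cv2.resize(c['color'][130:200,345:435],None,fx=5,fy=5,interpolation=2)
b=cv2.resize(t[170:240,390:460],None,fx=5,fy=5,interpolation=2)
cv2.imwrite('pics/p1.png',np.hstack([a,b]))
E
```

```text
time: 10.02
tool_pos: [544.7, -160.1, 44.7]
tcp_rot: [3.141, -0.001, 1.185]
contact_force: [3.0, 4.4, -1.6]
grip_width: 25.2
finger_force: 29.8
[ 3.1979592   4.94812375 -1.86122143] [ 544.75211187 -159.94261      44.76108264] lamp x,y 0.44168645125515216 -11.08575752165815 Fy 5.786145417916544
```

View pics/p1.png

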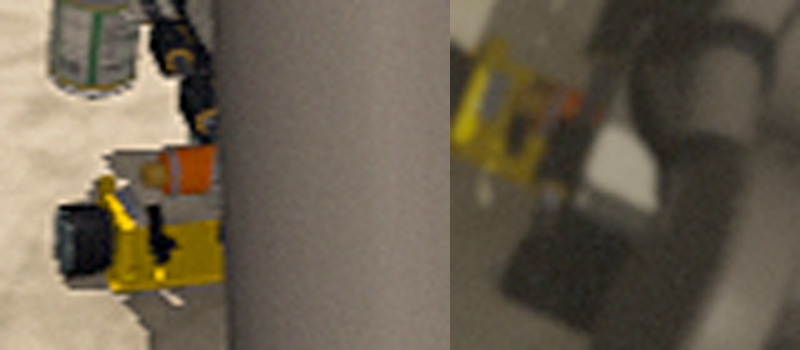

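The crop shows the nose behind the lip line, with its tip at scene (372.5,164.1) and the cell level. The spring force of about 5.8 N means about 14 mm, so I'm pressing 3 mm more and then lowering.

```bash
python3 -c "
from h import *;c=cap('scene')
for z in(59,61,63):
    p=onz(c,372.5,164.1,z)[:2]-[548.5,-149.5];print(z,p@[.927,-.375],p@[.375,.927])"
python3 -m crank '[[-0.0035,0,0,0,0,0],[0,0,0,0,0,0]]'
python3 -m crank '[[0,0,0.005,0,0,0],[0,0,0.005,0,0,0],[0,0,0,0,0,0]]'
python3 -m crank '[[0,0,0.004,0,0,0],[0,0,0.004,0,0,0],[0,0,0,0,0,0]]'
```

```text
59 7.9422847454821515 33.48603240306221
61 5.275271180703886 34.41502926230842
63 2.6082576159256163 35.344026121554634
time: 10.82
tool_pos: [543.5, -163.2, 44.8]
tcp_rot: [3.141, -0.001, 1.185]
contact_force: [3.3, 6.0, -0.8]
grip_width: 25.3
finger_force: 29.8
time: 11.2
tool_pos: [543.6, -163.0, 35.0]
tcp_rot: [3.141, -0.001, 1.186]
contact_force: [3.6, 6.2, 0.2]
grip_width: 25.4
finger_force: 29.8
time: 11.58
tool_pos: [543.8, -163.1, 27.2]
tcp_rot: [3.14, -0.001, 1.186]
contact_force: [3.3, 7.7, 1.5]
grip_width: 25.1
finger_force: 29.8
```

```bash
for i in 1 2 3 4; do python3 -m crank '[[0,0,0.002,0,0,0],[0,0,0,0,0,0]]' | grep -E 'pos|rot|contact'; done
```

```text
tool_pos: [543.8, -163.1, 25.3]
tcp_rot: [3.14, -0.001, 1.186]
contact_force: [2.7, 5.7, 2.5]
tool_pos: [543.9, -163.1, 23.4]
tcp_rot: [3.14, -0.001, 1.186]
contact_force: [2.7, 6.8, 2.6]
tool_pos: [543.9, -163.2, 21.4]
tcp_rot: [3.14, -0.001, 1.186]
contact_force: [3.2, 6.9, 3.6]
tool_pos: [543.9, -163.2, 19.4]
tcp_rot: [3.14, -0.001, 1.186]
contact_force: [3.0, 6.3, 3.3]
```

```bash
for i in 1 2 3; do python3 -m crank '[[0,0,0.001,0,0,0],[0,0,0,0,0,0]]' | grep -E 'pos|rot|contact'; done
python3 -c "
from h import *
c=cap('scene');cv2.imwrite('pics/p2.png',cv2.resize(c['color'][140:200,350:420],None,fx=8,fy=8,interpolation=2))"
```

```text
tool_pos: [543.9, -163.2, 18.4]
tcp_rot: [3.14, -0.001, 1.186]
contact_force: [2.9, 5.5, 3.3]
tool_pos: [543.9, -163.2, 17.5]
tcp_rot: [3.14, -0.001, 1.186]
contact_force: [2.7, 6.0, 3.5]
tool_pos: [543.9, -163.3, 17.3]
tcp_rot: [3.14, -0.001, 1.186]
contact_force: [0.1, 7.7, 9.5]
```

View pics/p2.png

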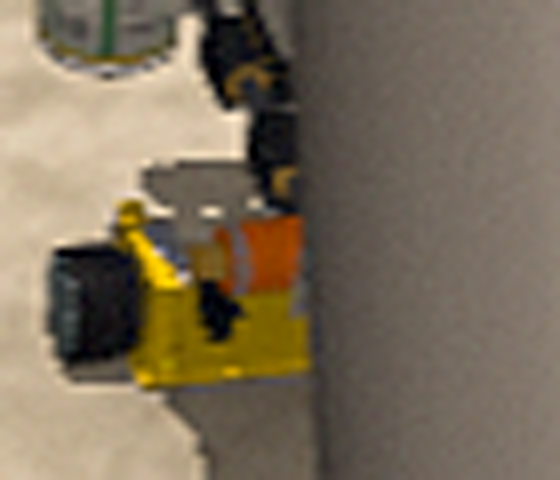

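The nose is now below and behind the lip, and the wrist force shows the cell seated in the saddles at TCP z 17.3. I'm easing forward with the spring, then opening.

```bash
python3 -m crank '[[0.002,0,-0.0005,0,0,0],[0.002,0,0,0,0,0],[0.002,0,0,0,0,0],[0.002,0,0,0,0,0],[0,0,0,0,0,0]]'
python3 -m crank '[[0,0,0,0,0,0],[0,0,0,0,0,0],[0,0,0,0,0,0],[0,0,0,0,0,0],[0,0,0,0,0,0]]' 100
python3 -m crank '[[0,0,0,0,0,0],[0,0,0,0,0,0]]'
```

```text
time: 14.0
tool_pos: [546.3, -156.8, 17.2]
tcp_rot: [3.14, 0.001, 1.186]
contact_force: [-1.1, 1.1, 7.6]
grip_width: 25.0
finger_force: 29.9
time: 14.62
tool_pos: [546.1, -156.2, 16.1]
tcp_rot: [-3.141, 0.0, 1.186]
contact_force: [0.2, 0.4, 1.7]
grip_width: 70.5
finger_force: 0.0
time: 14.88
tool_pos: [546.1, -156.1, 16.2]
tcp_rot: [-3.142, 0.0, 1.186]
contact_force: [-0.5, 0.3, 0.9]
grip_width: 89.3
finger_force: 0.0
```

```bash
python3 -m crank '[[0,0,-0.02,0,0,0],[0,0,-0.04,0,0,0],[0,0,-0.05,0,0,0],[0,0,-0.05,0,0,0],[0,0,-0.04,0,0,0]]' | grep -E 'pos|contact'
python3 -m crank '[[-0.043,-0.018,0,0,0,0],[-0.043,-0.018,0,0,0,0],[-0.043,-0.018,0,0,0,0],[-0.043,-0.018,0,0,0,0],[-0.043,-0.018,0,0,0,0]]' | grep pos
python3 -m crank '[[-0.043,-0.018,0,0,0,0],[-0.043,-0.018,0,0,0,0],[-0.043,-0.018,0,0,0,0],[-0.043,-0.018,0,0,0,0],[0,0,0,0,0,0]]'
python3 -c "
from h import *
c=cap('scene')['color'];a=cv2.resize(c[145:195,350:430],None,fx=5,fy=5,interpolation=2);d=cv2.resize(c[185:235,235:315],None,fx=5,fy=5,interpolation=2)
t=cap('top')['color'];b=cv2.resize(t[170:230,370:466],None,fx=4,fy=4,interpolation=2);e=cv2.resize(t[145:205,235:331],None,fx=4,fy=4,interpolation=2)
im=np.zeros((490,800,3),np.uint8);im[:250,:400]=a;im[:250,400:]=d;im[250:,:384]=b;im[250:,400:784]=e
cv2.imwrite('pics/end.png',im)"
```

```text
tool_pos: [546.3, -156.2, 218.5]
contact_force: [-0.4, 0.1, 0.0]
tool_pos: [380.8, -322.5, 216.4]
time: 16.75
tool_pos: [248.5, -455.8, 216.1]
tcp_rot: [-3.141, 0.001, 1.182]
contact_force: [-0.5, 0.1, 0.6]
grip_width: 91.9
finger_force: 0.0
```

View pics/end.png

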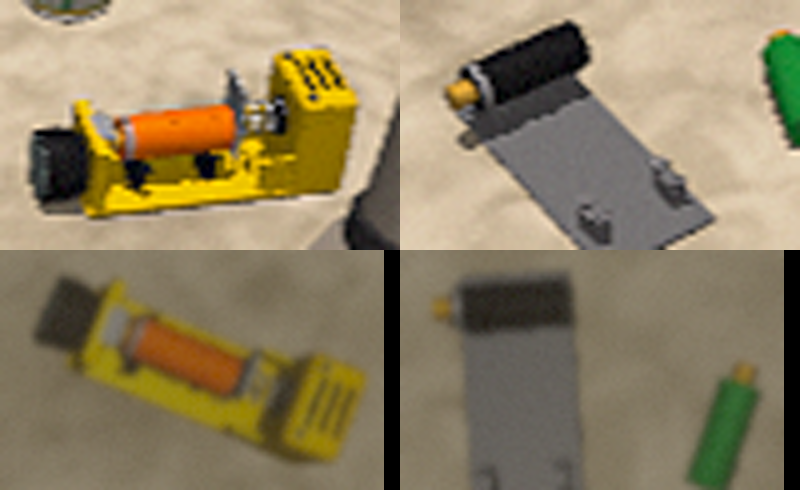

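The cell lies level in the bay (scene crop 115–235, 135). Its nose is under the lip and its base is against the plate; the black cell hasn't moved. I'm handing it in.

```bash
python3 -c "
from plant import bot
print(bot.close_job())"
```

```text
the job is handed in; nothing more can be done
None
```

The orange cell is in the lamp's bay with its nose under the lip and its base against the spring plate, released and clear of the arm; the black cell is still in the rack, and the job was handed in at about 17 s (no verdict was returned).

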